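Load the torch cell into the bench cell tester

ROBOT

A 7-joint arm with a two-finger parallel gripper is mounted at the origin on the work surface. World frame = base frame: x ahead of the robot, y to its left, z up, the work surface at z = 0. Lengths are in m, angles in rad, forces in N, time in s.
With the tool pointing down it reaches from about 0.4 to 0.875 m from the base axis. Payload 6.5 kg.
Tool frame: the origin (TCP) lies midway between the tips of the shut fingers; the grasp point (between the pads) lies 19 mm behind it; z points along the fingers, y is the line along which they close (so a half turn about z gives the same grasp; the last joint's range is limited). The gripper opens to 85 mm and grips with 20 to 120 N. Pads are 22 mm wide; open, the fingers measure 114 mm over their backs; the gripper's body (76 mm by 85 mm) begins 54 mm behind the grasp point. The pads swing forward as they close: fully open they stand 13 mm farther back than shut.
Start: joints at [-1.327, 0.536, -0.004, 1.538, 0.003, 1.067, -0.071], TCP at [0.198, 0.619, 0.208] pointing down, gripper open.
Joint ranges: [-2.7, 2.7], [-0.37, 2.16], [-1.27, 1.26], [0.24, 2.4], [-1.31, 4.45], [0.19, 1.91], [-2.76, 2.76]. Speed limits (rad/s): [2.39, 2.39, 3.14, 3.14, 3.14, 3.14, 3.14].

INTERFACE

Orientations are given as a rotation vector (axis times angle).
In Python, from rig import bot gives the robot as it stands.
- The arm moves only by the tool carry_out, never from a script. Its arguments are lists of equal length, an entry for each row: "slide": the shift along the tool's x, y, z in cm, a list of three; "delta_rot": the turn, a rotation vector about the tool's x, y, z in rad, a list of three; "fingers": the gripper command: -1 is fully open, 1 is shut, values between are in proportion. In form: {"slide": [[x, y, z], ...], "delta_rot": [[rx, ry, rz], ...], "fingers": [fingers, ...]}. A call has 1 to 20 rows; each row is the pose to reach, as a shift and turn from the pose commanded when the call began, along the tool's axes at that moment; what a row does not reach only later rows make up. A row lasts 1/12 s, in which the tool goes at most 41.7 mm and 7.16 degrees, less where a joint would pass 70% of its speed; a pose out of reach is approached as far as the arm can. A call with a gripper value outside its range is refused whole. The fingers move at their own pace and stop on an object; the grip force is fixed at half the most. Time passes only in rows, so rows that repeat a pose let the fingers close. It gives the time, the measured TCP pose, the force, the opening and the grip force at its end, in the units of the state.
- bot.observe(): the state, without advancing time (a new reading comes with each control period).
- bot.read_camera(name): name is "scene" or "top"; returns the picture (384x512x3 uint8, red, green, blue); there is no depth.
- bot.calibration(name): a dict with "mtx" (3x3 intrinsics, pixels), "D" ([k1, k2, p1, p2, k3] as OpenCV has them; the pictures are not rectified), "world_from_camera" (4x4, takes a point from camera to world coordinates). Camera axes: x right, y down, z forward; pixel columns grow to the right and rows downward; lengths in m; the calibration is good to about 2 mm. A picture is of the moment at which its call begins. calibration takes no time and is no camera call.
- bot.close_job(): hands the job in; it is judged then, once.
Trained networks look in the newest picture that a camera, given by its name, has taken for a name from the list of things; names that differ only in an ending like _2 or _b are one class to them, and where a whole thing is asked for, a point or a joint stands for the part that bears it (a point fixed in the world has none). Each returns a list of dicts, best first, with "confidence" (0 to 1); they miss things now and then, are a little off and sometimes report something else, mostly with a low value. They report only what shows in the picture. A call takes as long as a camera call.
- bot.look_for(query, camera): "extent" ([left, top, right, bottom] as shares, 0 to 1, of the picture: columns of its width, rows of its height, round what is visible of it).
- bot.cut_out(query, camera): "pixels" (384x512 bool, what is visible of it) and "extent" ([left, top, right, bottom] as shares, 0 to 1, of the picture: columns of its width, rows of its height, round what is visible of it).
The state is a dict: "t": time; "joint_positions": joint angles; "joint_velocities": joint speeds; "joint_efforts": joint torques, N m; "position": TCP position; "eef_rot": TCP orientation; "contact_force": force on the tool from outside, world axes, zero at the start; "torque": the same for the moment, N m; "opening": finger opening in m; "grasp_force": force on a finger pad.
Only numpy, scipy, OpenCV 4.12 (cv2) and the standard library are available. Lean on these libraries where they do the work, as an engineer would, in place of code of your own. Each camera call takes 0.05 s, during which the arm holds its last target. There are 200 camera calls.

TASK

Take the larger of the two torch cells from its wooden rest and load it into the cradle of the cell tester: with the nose end held up, press its flat base against the coil spring, then, keeping the spring pressed, roll the nose down past the retaining lip until the cell lies level on the rails and the spring holds its nose under the lip. Compress the spring only as far as needed to clear the lip, never hard towards the end of its travel, let go of the cell, and leave the small cell and everything else on the bench where it is.

Things in the scene. Friction and masses are not known exactly. Their poses are not given: they have to be found in the camera images.
- cell_mid (a point): The larger cell (dark grey cylinder, steel ends), lying level: the can is 33 mm in diameter and 56 mm long; a steel nose 9 mm in diameter stands 6 mm out of one end; about 140 g. The point is the centre of the can (on its axis, 28 mm from each end face). Own x axis runs along the cell from the flat base to the nose.
- cell_nose (a point): Tip of the larger cell's nose, on its axis, 34 mm from the can's centre; axes as cell_mid.
- small_cell_mid (a point): The smaller cell of the same look (can 26 mm in diameter, 42 mm long), centre of its can; not to be moved.
- rest_a: Fixed wooden rest under the larger cell, 60 x 22 x 18 mm (x, y, z), two rails along its x axis; origin at the centre of its underside. The cell lies along x with its axis 33 mm above the bench; the rest is narrower (22 mm) than the cell, so that fingers can go down on both sides of it.
- rest_b: The same kind of rest, under the smaller cell. The two rests may change places.
- tester: Cell tester, fixed: grey steel housing 210 x 170 x 50 mm (x, y, z), origin at the centre of its underside, x pointing from the spring towards the lip. On top, along its centre line, a black cradle for one cell. Beside it at y = 45 to 79 mm a low meter and knob (tops 60 mm above the origin), at y = -66 mm two terminals (58 mm).
- seat (a point): On the tester: centre of the loaded cell's can if the cradle were in its middle position (86.9 mm above tester's origin, axes of the tester). The cradle is clamped ANYWHERE WITHIN 11 mm either way along x; this offset d is not measured, feel for it. Loaded, the can's centre is at x = d from here, nose on the wall. Two rails, 22 mm wide overall, 15 mm below, x -26+d to 24+d; base plate 31 mm below.
- spring_mid (a point): On the tester: where the centre of the spring's round polished (slippery) steel head (a ball of 9 mm radius, on the cell's axis, facing +x) is, free, with the cradle in its middle position: 33 mm to -x of seat; truly at x = d from here. Behind it a post, 24 mm wide, faces it at x = -19+d mm from here, top 8 mm above the axis.
- lip_mid (a point): On the tester: middle of the retaining lip's lower edge with the cradle in its middle position: 29.5 mm to +x of seat and 6 mm above it; truly at x = d from here. The lip is 3 mm thick, 22 mm wide, and overhangs 4.5 mm towards the spring from the top of a wall 22 mm wide and 6 mm thick, whose inner face stops the nose 34+d mm from seat.
- spring (a joint): Compression of the coil spring along the tester's -x (m): 0 free; the cell passes the lip only beyond 0.0085; it must stay below 0.0135, end stop at 0.018. Stiffness 1.3 N per mm with no preload: about 11 N just clears the lip, 13 to 15 N is right, 17.5 N is too much. 0.004 with the cell loaded.
- screwdriver: Screwdriver lying behind the rests (180 mm); bystander.
- tape: Roll of paper tape lying flat, 90 mm across, 22 mm high; bystander. Origin at its underside's middle.
- jar: Glass jar, 60 mm across, 85 mm high; bystander. Origin at its underside's middle.
- torch: Empty torch head standing, 52 mm across, 85 mm high; bystander. Origin at its underside's middle.
- wrench: Steel wrench lying, 170 mm; bystander.
- tray: Grey parts tray 100 x 140 x 35 mm; bystander. Origin at its underside's middle.

How it is judged:
On the way, in this order (a step that is already met when the one before it is completed fails the run):
1. the larger cell is lifted clear of its rest (height (world z) of cell_mid above 0.06 m), for 0.1 s.
2. the cell's base presses the spring (6 mm or more) while its nose is still held up (at least 10 degrees) (value of joint spring above 0.006 m and angle between cell_mid's own x axis and vertical below 1.396 rad), for 0.1 s.
At the end, for the whole second after the job is handed in: Larger cell in the cradle, nose under the lip: axis at centre and nose within 3 mm of 86.9 mm above the tester's underside, within 5 mm and 0.09 rad of the centre line, centre within 15 mm of the middle along x, spring compressed 2 to 6 mm, let go; small cell within 20 mm of its start (value of joint spring between 0.002 and 0.006 m and z of cell_mid in the frame of tester between 0.08394 and 0.08994 m and z of cell_nose in the frame of tester between 0.08394 and 0.08994 m and y of cell_mid in the frame of tester between -0.005 and 0.005 m and x of cell_mid in the frame of tester between -0.015 and 0.015 m and x of cell_nose in the frame of tester above 0.018 m and angle between the x axis of cell_mid and the x axis of tester, either way round below 0.09 rad and distance of small_cell_mid from where it was at the start of the episode below 0.02 m); the robot touches nothing.
It fails at once if the spring is strained beyond 13.5 mm (about 17.5 N) (value of joint spring above 0.0135 m).
It fails at once if the small cell is moved by more than 20 mm (distance of small_cell_mid from where it was at the start of the episode above 0.02 m).
It fails at once if another thing on the bench (screwdriver, tape, jar, torch, wrench or tray) is moved by more than 30 mm (distance of any of screwdriver, tape, jar, torch, wrench, tray from where it was at the start of the episode above 0.03 m).
It also fails if it takes over 72 s, if anything falls off the work surface, if the arm or the gripper's body presses on something with over 40 N, if the wrist force passes 120 N, or if a joint passes its speed limit or range.

## Working session

There is one attempt and no reset: what is moved stays moved. The work goes in short steps, Python scripts to look and compute and a tool call to move; the robot and the scene stay as the last step left them, time stands still between calls to the robot, and variables do not carry over. Pictures are saved under pics/ and viewed, at most 10 in all, crops included, and the job is handed in when it is done.

Besides the shell and the picture viewer there is one more tool, called after "Emit:" as a command line: name --argument value ..., lists and objects as JSON in quotes. carry_out: Moves the arm, as the interface text tells. Its arguments: {"type":"object","properties":{"slide":{"type":"array"},"delta_rot":{"type":"array"},"fingers":{"type":"array"}},"required":["slide","delta_rot","fingers"]}

```bash
mkdir -p pics
cat > h.py <<'E'
import numpy as np, cv2
from rig import bot
def shot(n,f):
    im=bot.read_camera(n); cv2.imwrite('pics/'+f,im[:,:,::-1]); return im
def ray(n,uv):
    c=bot.calibration(n); T=np.array(c["world_from_camera"])
    p=cv2.undistortPoints(np.array(uv,float).reshape(-1,1,2),np.array(c["mtx"]),np.array(c["D"])).reshape(-1,2)
    d=np.c_[p,np.ones(len(p))]@T[:3,:3].T
    return T[:3,3],d
def atz(n,uv,z):
    o,d=ray(n,uv); return o+d*((z-o[2])/d[:,2])[:,None]
def proj(n,P):
    c=bot.calibration(n); T=np.linalg.inv(np.array(c["world_from_camera"]))
    r=cv2.Rodrigues(T[:3,:3])[0]
    return cv2.projectPoints(np.array(P,float).reshape(-1,1,3),r,T[:3,3],np.array(c["mtx"]),np.array(c["D"]))[0].reshape(-1,2)
E
python3 - <<'E'
from h import *
np.set_printoptions(precision=3,suppress=True)
a=shot('top','top0.png'); b=shot('scene','scene0.png')
for n in('top','scene'):
    c=bot.calibration(n); print(n,np.array(c['world_from_camera'])[:3], c['mtx'])
    for q in('cell_mid','small_cell_mid','tester','rest_a','spring_mid','lip_mid'):
        for r in bot.cut_out(q,n)[:3]:
            print(q,round(r['confidence'],2),np.array(r['extent'])*[512,384,512,384],r['pixels'].sum())
s=bot.observe(); print({k:np.round(v,3) for k,v in s.items()})
E
```

```text
top [[ 0.004 -1.     0.024  0.51 ]
 [-1.    -0.004 -0.012  0.015]
 [ 0.012 -0.024 -1.     1.334]] [[489.774   0.    252.154]
 [  0.    489.774 193.355]
 [  0.      0.      1.   ]]
cell_mid 0.75 [368.589 201.101 389.12  228.288] 294
cell_mid 0.49 [154.522 133.594 227.686 225.101] 4203
cell_mid 0.42 [209.101  95.002 232.09  119.885] 396
small_cell_mid 0.51 [291.891 214.694 302.285 232.896] 161
tester 0.77 [148.224 136.09  227.174 223.987] 4510
rest_a 0.54 [288.102 212.698 299.878 236.006] 29
spring_mid 0.68 [150.426 136.704 229.786 225.101] 4410
lip_mid 0.62 [151.194 134.784 228.506 224.41 ] 4444
scene [[ 0.109  0.81  -0.576  1.376]
 [ 0.994 -0.089  0.064 -0.093]
 [ 0.001 -0.58  -0.815  1.222]] [[468.209   0.    248.196]
 [  0.    468.209 190.994]
 [  0.      0.      1.   ]]
cell_mid 0.45 [132.198 177.715 150.221 197.107] 215
small_cell_mid 0.42 [204.902 171.11  215.706 183.898] 72
small_cell_mid 0.31 [279.603 239.194 297.626 271.104] 414
tester 0.78 [274.586 166.003 331.315 231.014] 2952
rest_a 0.53 [200.704 176.486 215.706 188.506] 69
spring_mid 0.9 [275.712 166.118 334.49  233.011] 3042
spring_mid 0.38 [278.989 239.194 299.725 273.485] 412
lip_mid 0.84 [275.302 167.309 332.902 231.398] 2869
{'t': np.float64(0.7), 'joint_positions': array([-1.327,  0.536, -0.004,  1.538,  0.003,  1.067, -0.071]), 'joint_velocities': array([-0.002, -0.   , -0.001, -0.   ,  0.001, -0.001, -0.001]), 'joint_efforts': array([ -0.001, -58.317,   1.048, -25.94 ,   0.013,   0.002,   0.   ]), 'position': array([0.198, 0.619, 0.208]), 'eef_rot': array([0.485, 3.104, 0.   ]), 'contact_force': array([ 0.414, -0.442,  0.226]), 'torque': array([-0.034,  0.006,  0.066]), 'grasp_force': np.float64(0.0), 'opening': np.float64(0.085)}
```

View pics/top0.png

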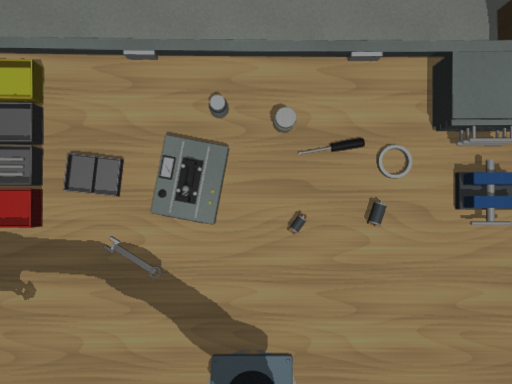

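View pics/scene0.png

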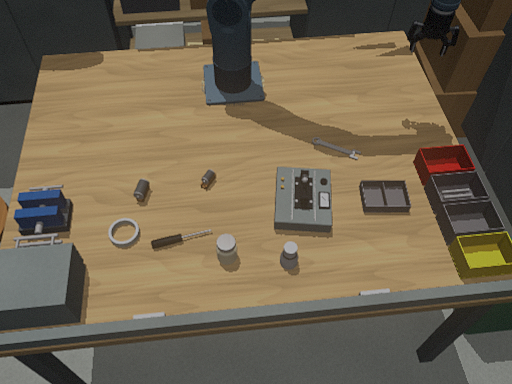

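The top view shows the tester around (190,178), the large cell at (377,212), the small cell at (298,223), and the jar, torch, screwdriver and tape near the top. In the scene view, the tester is at (303,198), the large cell at (141,190) and the small cell at (208,179).

Run:
```python
from h import *
np.set_printoptions(precision=4,suppress=True)
t=cv2.imread('pics/top0.png'); s=cv2.imread('pics/scene0.png')
def cr(im,x,y,w,h,k): return cv2.resize(im[y:y+h,x:x+w],None,fx=k,fy=k,interpolation=cv2.INTER_CUBIC)
A=cr(t,143,128,92,100,4)
B=cr(t,362,195,32,36,8)
C=cr(s,268,160,70,75,4)
D=cr(s,127,173,30,30,8)
out=np.zeros((800,800,3),np.uint8)
out=np.zeros((600,800,3),np.uint8)
out[:400,:368]=A; out[:288,380:636]=B; out[290:590,380:660]=C; out[0:160,640:800]=cv2.resize(D,(160,160))
cv2.imwrite('pics/c1.png',out)
r=[q for q in bot.cut_out('cell_mid','top')]
m=r[0]['pixels']; 
(c,sz,an)=cv2.minAreaRect(np.argwhere(m)[:,::-1].astype(np.float32)); print(c,sz,an)
print(cv2.boxPoints((c,sz,an)))
m=bot.cut_out('tester','top')[0]['pixels']
rr=cv2.minAreaRect(np.argwhere(m)[:,::-1].astype(np.float32)); print(rr, atz('top',cv2.boxPoints(rr),0.05),atz('top',[rr[0]],0.05))
print(atz('top',[c],0.04))
```

```text
(376.6560974121094, 213.1048583984375) (13.759077072143555, 23.53710174560547) 12.094758033752441
[[367.4634 223.1707]
 [372.3951 200.1561]
 [385.8488 203.039 ]
 [380.9171 226.0536]]
((189.1836395263672, 179.34124755859375), (67.56787109375, 81.91035461425781), 11.003539085388184) [[0.4874 0.2705 0.05  ]
 [0.6979 0.2316 0.05  ]
 [0.6652 0.0579 0.05  ]
 [0.4542 0.0977 0.05  ]] [[0.576  0.1646 0.05  ]]
[[ 0.4896 -0.3295  0.04  ]]
```

View pics/c1.png

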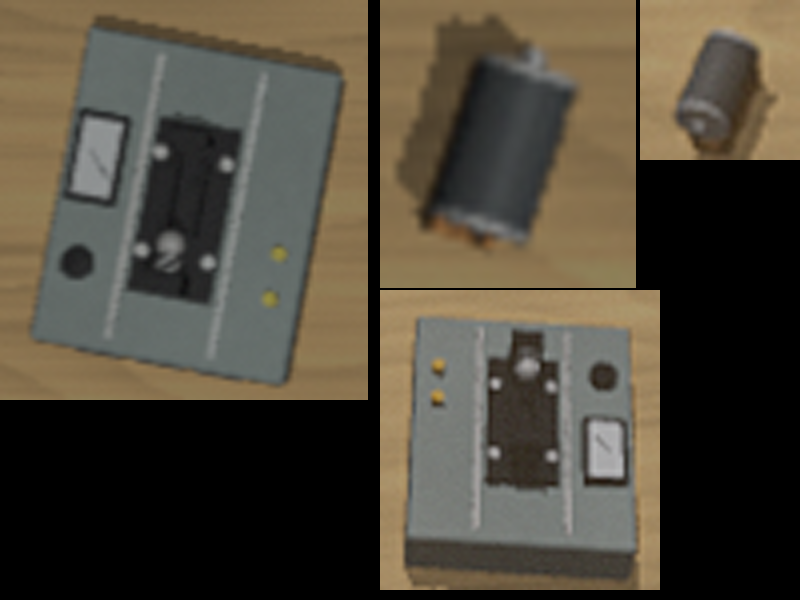

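The crops show the spring ball at the near end of the cradle, top px ≈ (185.6,188.4), scene px ≈ (304.4,178.6). Tester x points along world +x, with yaw about -0.19. The large cell's nose points the same way, with yaw about -0.3. Next I fit the poses from corner points in both views.

```bash
cat >> h.py <<'E'
from scipy.spatial.transform import Rotation as Ro
def tool(yaw,th=0.0):
    """tool rotation: -x along cell axis of heading yaw, nose up by th; z down"""
    a=np.array([np.cos(yaw),np.sin(yaw),0]); z=np.array([0,0,-1.]); y=np.cross(z,-a)
    return Ro.from_matrix(np.c_[-a,y,z])*Ro.from_rotvec([0,-th,0])
def rel(p0,R0,p,R):
    return np.round(100*R0.inv().apply(np.array(p)-p0),2), np.round((R0.inv()*R).as_rotvec(),3)
E
python3 - <<'E'
from h import *
from scipy.optimize import least_squares
np.set_printoptions(precision=4,suppress=True)
f=lambda P,k,ox,oy,x0=0,y0=0:(np.array(P,float)-[x0,y0]+.5)/k-.5+[ox,oy]
top=f([(95,22),(342,72),(287,382),(32,338)],4,143,128)          # far-left, far-right, near-right, near-left
sc=f([(416,318),(630,328),(634,545),(406,543)],4,268,160,380,290) # near-right(-y),near-left,far-left,far-right
M=np.array([[105,85],[105,-85],[-105,-85],[-105,85]])/1000
def W(p,xy,z): c,s=np.cos(p[2]),np.sin(p[2]); xy=np.atleast_2d(xy); return np.c_[p[0]+c*xy[:,0]-s*xy[:,1],p[1]+s*xy[:,0]+c*xy[:,1],np.full(len(xy),z)]
def res(p,use):
    r=[]
    if 't' in use: r.append(proj('top',W(p,M,.05))-top)
    if 's' in use: r.append(proj('scene',W(p,M[[2,3,0,1]],.05))-sc)
    return np.concatenate(r).ravel()
for u in('t','s','ts'):
    q=least_squares(res,[.576,.165,-.186],args=(u,)); print('tester',u,q.x,q.fun)
T=q.x
for n,b in(('top',(185.6,188.4)),('scene',(304.4,178.6))):
    p=atz(n,[b],.0869)[0]; c,s=np.cos(T[2]),np.sin(T[2]); e=p[:2]-T[:2]; print(n,'ball in tester',c*e[0]+s*e[1],-s*e[0]+c*e[1])
cb=f([(480,60),(578,85),(525,240),(430,215),(532,48)],8,362,195,380,0)
o=np.array(bot.calibration('top')['world_from_camera'])[:3,3]
def cyl(p):
    C=np.array([p[0],p[1],.033]);a=np.array([np.cos(p[2]),np.sin(p[2]),0]);n=np.cross(a,C-o);n/=np.linalg.norm(n)
    if n[1]<0:n=-n
    P=[C+.028*a+.0165*n,C+.028*a-.0165*n,C-.028*a-.0165*n,C-.028*a+.0165*n,C+.034*a]
    return (proj('top',P)-cb).ravel()
q=least_squares(cyl,[.49,-.33,-.28]);print('cell',q.x,q.fun)
rr=[r for r in bot.cut_out('cell_mid','scene')]
for r in rr[:2]:
    uv=np.argwhere(r['pixels'])[:,::-1].mean(0); print('scene cell',atz('scene',[uv],.036))
print('cell proj scene',proj('scene',[[q.x[0],q.x[1],.033]]))
g=q.x; s=bot.observe(); p0=np.array(s['position']);R0=Ro.from_rotvec(s['eef_rot'])
for P in([.46,.2,.2],[g[0],g[1],.2],[g[0],g[1],.1]): print(rel(p0,R0,P,tool(g[2])))
E
```

```text
tester t [ 0.5784  0.1626 -0.1796] [-0.9807 -0.0323  1.148  -0.5336  0.1363  0.7007 -0.2923 -0.1413]
tester s [ 0.5773  0.1642 -0.1739] [-0.4981 -0.6497 -0.5351 -0.4371  1.0756  1.7839 -0.1293 -0.9302]
tester ts [ 0.5781  0.1633 -0.1772] [-1.3377  0.15    0.8215 -0.5008 -0.0055  0.7689 -0.4644  0.0782 -0.6476
 -0.4965 -0.6661 -0.141   0.6907  2.1212 -0.5339 -0.7623]
top ball in tester -0.027685205032864174 0.001141116871397672
scene ball in tester -0.03315922981074869 0.0017875570749523399
cell [ 0.4892 -0.332  -0.3023] [-0.1984 -0.7302 -0.0694 -0.2322  0.3006  0.5876 -0.1727 -0.0519  0.138
  0.4214]
scene cell [[ 0.4899 -0.3313  0.036 ]]
cell proj scene [[140.8712 188.5917]]
(array([-37.71, -31.93,   0.81]), array([ 0.   ,  0.   , -0.007]))
(array([-56.71, -81.71,   0.81]), array([ 0.   ,  0.   , -0.007]))
(array([-56.71, -81.71,  10.81]), array([ 0.   ,  0.   , -0.007]))
```

Emit:
carry_out --slide '[[-37.7,-31.9,0.8],[-37.7,-31.9,0.8],[-37.7,-31.9,0.8],[-37.7,-31.9,0.8],[-37.7,-31.9,0.8],[-37.7,-31.9,0.8],[-37.7,-31.9,0.8],[-37.7,-31.9,0.8],[-37.7,-31.9,0.8],[-37.7,-31.9,0.8],[-37.7,-31.9,0.8],[-37.7,-31.9,0.8],[-56.7,-81.7,0.8],[-56.7,-81.7,0.8],[-56.7,-81.7,0.8],[-56.7,-81.7,0.8],[-56.7,-81.7,0.8],[-56.7,-81.7,0.8],[-56.7,-81.7,0.8],[-56.7,-81.7,0.8]]' --delta_rot '[[0,0,0],[0,0,0],[0,0,0],[0,0,0],[0,0,0],[0,0,0],[0,0,0],[0,0,0],[0,0,0],[0,0,0],[0,0,0],[0,0,0],[0,0,0],[0,0,0],[0,0,0],[0,0,0],[0,0,0],[0,0,0],[0,0,0],[0,0,0]]' --fingers '[-1,-1,-1,-1,-1,-1,-1,-1,-1,-1,-1,-1,-1,-1,-1,-1,-1,-1,-1,-1]'

```text
t: 2.52
position: [0.4782, -0.1345, 0.2005]
eef_rot: [0.484, 3.103, 0.0]
contact_force: [2.0, -0.4, 0.2]
opening: 0.0854
grasp_force: 0.0
```

```bash
cat > w.py <<'E'
from h import *
import sys
# usage: x y z yaw th [x y z yaw th ...]
s=bot.observe(); p0=np.array(s['position']);R0=Ro.from_rotvec(s['eef_rot'])
print(s['t'],np.round(p0,4),np.round(s['eef_rot'],3),np.round(s['contact_force'],2),np.round(s['torque'],3),s['opening'])
v=np.array(sys.argv[1:],float).reshape(-1,5)
for r in v: print(*rel(p0,R0,r[:3],tool(r[3],r[4])))
E
python3 w.py .4892 -.332 .15 -.302 0
```

```text
2.5167 [ 0.4782 -0.1345  0.2005] [0.484 3.103 0.   ] [ 1.98 -0.36  0.23] [ 0.012 -0.069 -0.015] 0.08541058270447134
[ -7.06 -18.47   5.05] [ 0.     0.001 -0.008]
```

Emit:
carry_out --slide '[[-7.0,-18.5,5.0],[-7.0,-18.5,5.0],[-7.0,-18.5,5.0],[-7.0,-18.5,5.0],[-7.0,-18.5,5.0],[-7.0,-18.5,5.0],[-7.0,-18.5,5.0],[-7.0,-18.5,5.0],[-7.0,-18.5,5.0]]' --delta_rot '[[0,0,-0.008],[0,0,-0.008],[0,0,-0.008],[0,0,-0.008],[0,0,-0.008],[0,0,-0.008],[0,0,-0.008],[0,0,-0.008],[0,0,-0.008]]' --fingers '[-1,-1,-1,-1,-1,-1,-1,-1,-1]'

```text
t: 3.27
position: [0.4892, -0.3284, 0.1503]
eef_rot: [0.469, 3.106, 0.002]
contact_force: [-0.6, 0.8, 0.0]
opening: 0.0854
grasp_force: 0.0
```

```bash
python3 w.py .4892 -.332 .06 -.302 0 .4892 -.332 .012 -.302 0
```

```text
3.2667 [ 0.4892 -0.3284  0.1503] [4.690e-01 3.106e+00 2.000e-03] [-0.6   0.81  0.03] [-0.035  0.008 -0.007] 0.08538139820642758
[-0.11 -0.36  9.03] [0.001 0.    0.002]
[-0.1  -0.36 13.83] [0.001 0.    0.002]
```

Emit:
carry_out --slide '[[-0.1,-0.1,3.0],[-0.1,-0.1,6.0],[-0.1,-0.1,9.0],[-0.1,-0.1,11.0],[-0.1,-0.1,12.5],[-0.1,-0.1,13.8],[-0.1,-0.1,13.8],[-0.1,-0.1,13.8]]' --delta_rot '[[0,0,0.002],[0,0,0.002],[0,0,0.002],[0,0,0.002],[0,0,0.002],[0,0,0.002],[0,0,0.002],[0,0,0.002]]' --fingers '[-1,-1,-1,-1,-1,-1,-1,-1]'

```text
t: 3.93
position: [0.4895, -0.3305, 0.0123]
eef_rot: [-0.473, -3.106, -0.001]
contact_force: [-0.4, -0.4, -0.6]
opening: 0.0854
grasp_force: 0.0
```

```bash
python3 w.py .4892 -.332 .012 -.302 0; python3 -c "
from h import *
t=shot('top','t2.png'); s=shot('scene','s2.png')
cv2.imwrite('pics/c2.png',np.hstack([cv2.resize(t[170:250,330:430,::-1],(400,320),interpolation=2),cv2.resize(s[150:230,100:200,::-1],(400,320),interpolation=2)]))"
```

```text
3.9333 [ 0.4895 -0.3305  0.0123] [-4.730e-01 -3.106e+00 -1.000e-03] [-0.39 -0.42 -0.6 ] [-0.012 -0.016 -0.03 ] 0.08543374812742709
[-0.01 -0.16  0.03] [ 0.    -0.    -0.001]
```

View pics/c2.png

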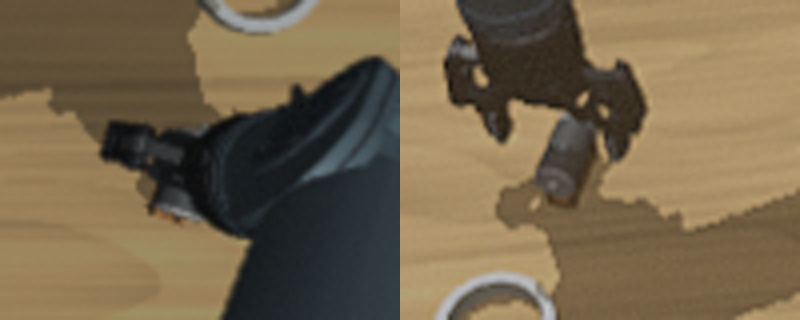

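The fingers straddle the cell: the tips are at about (497,130) and (618,150) in the right crop, with the cell centred near (567,155). I'll close on it.

Emit:
carry_out --slide '[[0,0,0],[0,0,0],[0,0,0],[0,0,0],[0,0,0],[0,0,0],[0,0,0],[0,0,0],[0,0,0],[0,0,0],[0,0,0],[0,0,0]]' --delta_rot '[[0,0,0],[0,0,0],[0,0,0],[0,0,0],[0,0,0],[0,0,0],[0,0,0],[0,0,0],[0,0,0],[0,0,0],[0,0,0],[0,0,0]]' --fingers '[0,0.1,0.2,0.3,0.4,0.5,0.6,0.8,1,1,1,1]'

```text
t: 5.03
position: [0.4894, -0.3319, 0.0129]
eef_rot: [0.476, 3.104, -0.001]
contact_force: [-0.9, 0.1, 6.7]
opening: 0.0283
grasp_force: 57.9
```

Emit:
carry_out --slide '[[0,0,-0.3],[0,0,-0.8],[0,0,-1.5],[0,0,-3],[0,0,-5],[0,0,-7],[0,0,-9],[0,0,-11],[0,0,-13],[0,0,-13],[0,0,-13]]' --delta_rot '[[0,0,0],[0,0,0],[0,0,0],[0,0,0],[0,0,0],[0,0,0],[0,0,0],[0,0,0],[0,0,0],[0,0,0],[0,0,0]]' --fingers '[1,1,1,1,1,1,1,1,1,1,1]'

```text
t: 5.95
position: [0.4898, -0.3316, 0.1432]
eef_rot: [0.475, 3.103, -0.001]
contact_force: [-0.0, -0.3, -1.9]
opening: 0.0284
grasp_force: 57.7
```

```bash
python3 w.py .4892 -.332 .16 -.302 0; python3 -c "
from h import *
t=shot('top','t3.png'); s=shot('scene','s3.png')
print(proj('scene',[[.4892,-.332,.162]]))
cv2.imwrite('pics/c3.png',np.hstack([cv2.resize(t[170:250,350:430,::-1],(400,400),interpolation=2),cv2.resize(s[100:180,80:160,::-1],(400,400),interpolation=2)]))"
```

```text
5.95 [ 0.4898 -0.3316  0.1432] [ 4.750e-01  3.103e+00 -1.000e-03] [-0.   -0.35 -1.9 ] [ 0.004 -0.051  0.017] 0.028386777838408535
[ 0.04 -0.05 -1.68] [-0.     0.002 -0.002]
[[132.60673173 162.63028579]]
```

View pics/c3.png

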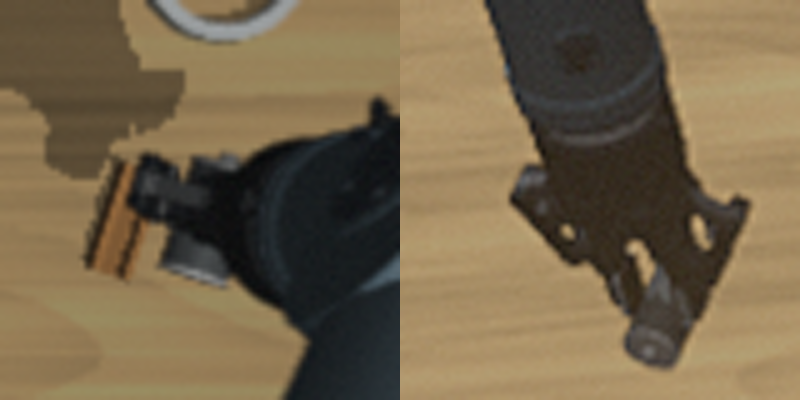

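```bash
cat >> h.py <<'E'
TX,TY,TW=.5781,.1633,-.178
H=.0201
def pose(bx,bz,th,y=.7,zz=.0869):
    """tcp pose with base centre at (bx,y,bz) mm rel. to seat, nose up th"""
    R=tool(TW,th); a=R.apply([-1,0,0]); c,s=np.cos(TW),np.sin(TW)
    B=np.array([TX+(c*bx-s*y)/1e3,TY+(s*bx+c*y)/1e3,zz+bz/1e3])
    return B+.028*a+R.apply([0,0,H]),R
E
cat > v.py <<'E'
from h import *
import sys
# usage: bx bz th(deg) ...  prints moves; also present bx,bz,th of the cell base and force in tester axes
s=bot.observe(); p0=np.array(s['position']);R0=Ro.from_rotvec(s['eef_rot'])
a=R0.apply([-1,0,0]); B=p0-R0.apply([0,0,H])-.028*a
c,q=np.cos(TW),np.sin(TW); e=B-[TX,TY,.0869]; F=np.array(s['contact_force'])
print('t',round(s['t'],2),'base bx,y,bz',np.round([1e3*(c*e[0]+q*e[1]),1e3*(-q*e[0]+c*e[1]),1e3*e[2]],2),'th',round(np.degrees(np.arcsin(a[2])),2),'yaw',round(np.arctan2(a[1],a[0]),4),'F',np.round([c*F[0]+q*F[1],-q*F[0]+c*F[1],F[2]],2),'Tq',np.round(s['torque'],3),round(s['opening'],4))
for r in np.array(sys.argv[1:],float).reshape(-1,3): print(*rel(p0,R0,*pose(r[0],r[1],np.radians(r[2]))))
E
python3 - <<'E'
from h import *
C=np.array([.4892,-.332,.1432+.0201]);a=np.array([np.cos(.302),-np.sin(.302),0])
print('front face px',proj('scene',[C+.028*a,C+.034*a]))
E
python3 v.py -5 120 0 -5 100 35
```

```text
front face px [[129.27391757 169.81821251]
 [128.56893251 171.44206444]]
t 6.05 base bx,y,bz [ -28.46 -498.57   74.44] th -0.09 yaw -0.3036 F [-0.37  0.21 -1.33] Tq [ 0.014  0.054 -0.044] 0.0283
[ 3.95 50.18 -4.53] [ 0.001 -0.001 -0.126]
[ 3.31 50.26 -4.5 ] [-0.038 -0.612 -0.122]
```

Emit:
carry_out --slide '[[0,0,-4.5],[4,50.2,-4.5],[4,50.2,-4.5],[4,50.2,-4.5],[4,50.2,-4.5],[4,50.2,-4.5],[4,50.2,-4.5],[4,50.2,-4.5],[4,50.2,-4.5],[4,50.2,-4.5],[4,50.2,-4.5],[4,50.2,-4.5],[4,50.2,-4.5],[4,50.2,-4.5],[4,50.2,-4.5],[4,50.2,-4.5],[4,50.2,-4.5],[4,50.2,-4.5]]' --delta_rot '[[0,0,0],[0,0,-0.126],[0,0,-0.126],[0,0,-0.126],[0,0,-0.126],[0,0,-0.126],[0,0,-0.126],[0,0,-0.126],[0,0,-0.126],[0,0,-0.126],[0,0,-0.126],[0,0,-0.126],[0,0,-0.126],[0,0,-0.126],[0,0,-0.126],[0,0,-0.126],[0,0,-0.126],[0,0,-0.126]]' --fingers '[1,1,1,1,1,1,1,1,1,1,1,1,1,1,1,1,1,1]'

```text
t: 7.55
position: [0.6009, 0.1574, 0.1866]
eef_rot: [-0.283, -3.128, 0.002]
contact_force: [0.1, -1.0, -1.9]
opening: 0.0281
grasp_force: 58.2
```

```bash
python3 v.py -5 80 35 -5 50 35
```

```text
t 7.55 base bx,y,bz [ -4.51  -1.67 119.87] th -0.04 yaw -0.1806 F [ 0.24 -0.95 -1.94] Tq [ 0.02   0.034 -0.006] 0.0281
[-0.6   0.25  2.01] [-0.002 -0.612 -0.002]
[-0.6   0.25  5.01] [-0.002 -0.612 -0.002]
```

Emit:
carry_out --slide '[[-0.1,0.1,0.4],[-0.2,0.1,0.8],[-0.3,0.1,1.2],[-0.4,0.1,1.6],[-0.5,0.1,2.0],[-0.6,0.1,3.0],[-0.6,0.1,4.0],[-0.6,0.1,5.0],[-0.6,0.1,5.0],[-0.6,0.1,5.0]]' --delta_rot '[[0,-0.1,0],[0,-0.2,0],[0,-0.3,0],[0,-0.4,0],[0,-0.5,0],[0,-0.612,0],[0,-0.612,0],[0,-0.612,0],[0,-0.612,0],[0,-0.612,0]]' --fingers '[1,1,1,1,1,1,1,1,1,1]'

```text
t: 8.38
position: [0.608, 0.1573, 0.139]
eef_rot: [0.229, 2.521, -0.075]
contact_force: [-0.5, 0.6, -0.6]
opening: 0.0285
grasp_force: 58.3
```

```bash
python3 v.py -5 20 35 -5 1.5 35
```

```text
t 8.38 base bx,y,bz [-3.99 -0.49 52.46] th 35.06 yaw -0.1802 F [-0.65  0.53 -0.55] Tq [0.137 0.674 0.007] 0.0285
[1.95 0.14 2.6 ] [-0.003  0.001 -0.002]
[3.01 0.14 4.12] [-0.003  0.001 -0.002]
```

Emit:
carry_out --slide '[[0.65,0.1,0.9],[1.3,0.1,1.8],[1.95,0.1,2.6],[2.3,0.1,3.1],[2.65,0.1,3.6],[3.0,0.1,4.1],[3.0,0.1,4.1],[3.0,0.1,4.1],[3.0,0.1,4.1],[3.0,0.1,4.1]]' --delta_rot '[[0,0,0],[0,0,0],[0,0,0],[0,0,0],[0,0,0],[0,0,0],[0,0,0],[0,0,0],[0,0,0],[0,0,0]]' --fingers '[1,1,1,1,1,1,1,1,1,1]'

```text
t: 9.22
position: [0.6073, 0.1588, 0.0886]
eef_rot: [0.228, 2.521, -0.075]
contact_force: [-1.5, -0.5, -0.4]
opening: 0.0284
grasp_force: 58.5
```

```bash
python3 v.py -15 1.5 35; python3 -c "
from h import *
t=shot('top','t4.png'); s=shot('scene','s4.png')
cv2.imwrite('pics/c4.png',np.hstack([cv2.resize(t[130:230,145:245,::-1],(400,400),interpolation=2),cv2.resize(s[140:220,265:345,::-1],(400,400),interpolation=2)]))"
```

```text
t 9.22 base bx,y,bz [-4.9   0.86  2.12] th 35.05 yaw -0.1794 F [-1.42 -0.77 -0.4 ] Tq [ 0.115  0.739 -0.077] 0.0284
[ 0.86 -0.01 -0.53] [-0.004  0.001 -0.001]
```

View pics/c4.png

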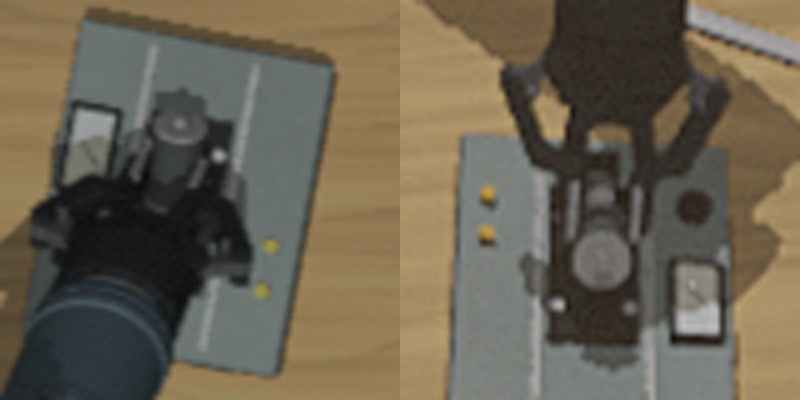

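The cell sits nose-up on the centre line of the cradle: nose end at about (178,125) in the top crop, between the strips, and (601,258) in the scene crop. Next I feel for the spring.

Emit:
carry_out --slide '[[0.2,0,-0.12],[0.4,0,-0.25],[0.6,0,-0.37],[0.74,0,-0.46],[0.82,0,-0.52],[0.82,0,-0.52],[0.82,0,-0.52],[0.82,0,-0.52]]' --delta_rot '[[0,0,0],[0,0,0],[0,0,0],[0,0,0],[0,0,0],[0,0,0],[0,0,0],[0,0,0]]' --fingers '[1,1,1,1,1,1,1,1]'

```text
t: 9.98
position: [0.5978, 0.1611, 0.0879]
eef_rot: [0.227, 2.521, -0.075]
contact_force: [0.2, -0.2, -1.0]
opening: 0.0286
grasp_force: 58.3
```

```bash
python3 v.py -19 1.5 35 -22 1.5 35
```

```text
t 9.98 base bx,y,bz [-14.66   1.37   1.39] th 35.05 yaw -0.1783 F [ 0.26 -0.17 -0.99] Tq [ 0.138  0.76  -0.005] 0.0286
[ 0.35 -0.06 -0.26] [-0.003  0.001 -0.   ]
[ 0.6  -0.06 -0.43] [-0.003  0.001 -0.   ]
```

Emit:
carry_out --slide '[[0.12,-0.03,-0.09],[0.25,-0.06,-0.17],[0.37,-0.06,-0.26],[0.49,-0.06,-0.34],[0.49,-0.06,-0.34],[0.49,-0.06,-0.34],[0.49,-0.06,-0.34]]' --delta_rot '[[0,0,0],[0,0,0],[0,0,0],[0,0,0],[0,0,0],[0,0,0],[0,0,0]]' --fingers '[1,1,1,1,1,1,1]'

```text
t: 10.57
position: [0.5923, 0.1613, 0.0882]
eef_rot: [0.227, 2.521, -0.076]
contact_force: [1.9, -0.8, 0.0]
opening: 0.0282
grasp_force: 58.3
```

```bash
python3 v.py -24 1.5 35; python3 -c "
from h import *
import time
for i in range(6):
    bot.read_camera('top'); print(np.round(bot.observe()['contact_force'],2))"
```

```text
t 10.57 base bx,y,bz [-20.18   0.63   1.64] th 35.09 yaw -0.1788 F [ 2.04 -0.48  0.03] Tq [-0.005  0.176 -0.085] 0.0282
[ 0.32  0.01 -0.2 ] [-0.004  0.002 -0.001]
[ 1.82 -0.09  0.3 ]
[ 2.72 -1.01  0.59]
[ 2.4  -1.38  0.39]
[ 2.55 -2.47  1.  ]
[ 1.55 -1.19  0.99]
[ 2.31 -1.27  2.4 ]
```

Emit:
carry_out --slide '[[0.1,0,-0.07],[0.2,0,-0.14],[0.3,0,-0.21],[0.41,0,-0.29],[0.41,0,-0.29],[0.41,0,-0.29],[0.41,0,-0.29]]' --delta_rot '[[0,0,0],[0,0,0],[0,0,0],[0,0,0],[0,0,0],[0,0,0],[0,0,0]]' --fingers '[1,1,1,1,1,1,1]'

```text
t: 11.45
position: [0.5882, 0.1621, 0.0889]
eef_rot: [0.228, 2.519, -0.076]
contact_force: [7.1, -1.4, 1.4]
opening: 0.0284
grasp_force: 57.9
```

```bash
cat > m.py <<'E'
from h import *
L=[]
for i in range(8):
    bot.read_camera('top'); s=bot.observe(); L.append(np.r_[s['contact_force'],s['torque'],s['position']])
L=np.array(L); m=L.mean(0); c,q=np.cos(TW),np.sin(TW)
print('mean F tester',np.round([c*m[0]+q*m[1],-q*m[0]+c*m[1],m[2]],2),'sd',np.round(L.std(0)[:3],2),'Tq',np.round(m[3:6],3),'comp mm',round((c*m[0]+q*m[1])/1.3,2),'pos',np.round(m[6:],4))
E
python3 m.py; python3 v.py -29 1.5 35
```

```text
mean F tester [ 6.62 -0.36  1.2 ] sd [0.33 0.48 0.58] Tq [-0.197 -0.764 -0.053] comp mm 5.09 pos [0.5882 0.1621 0.0889]
t 11.85 base bx,y,bz [-24.31   0.71   2.23] th 35.2 yaw -0.1794 F [ 6.17 -0.3   2.07] Tq [-0.225 -0.782 -0.067] 0.0282
[ 0.43  0.01 -0.2 ] [-0.004  0.003 -0.001]
```

Emit:
carry_out --slide '[[0.12,0,-0.08],[0.24,0,-0.15],[0.35,0,-0.22],[0.46,0,-0.28],[0.46,0,-0.28],[0.46,0,-0.28],[0.46,0,-0.28]]' --delta_rot '[[0,0,0],[0,0,0],[0,0,0],[0,0,0],[0,0,0],[0,0,0],[0,0,0]]' --fingers '[1,1,1,1,1,1,1]'

```text
t: 12.43
position: [0.5847, 0.1627, 0.0898]
eef_rot: [0.229, 2.515, -0.076]
contact_force: [10.7, -3.1, 2.0]
opening: 0.0284
grasp_force: 57.7
```

```bash
python3 m.py; python3 v.py -30 1.5 35 -30 1.5 25 -30 1 18 -30 1 12 -30 1 6 -30 1 0
```

```text
mean F tester [10.3  -0.2   2.38] sd [0.44 0.68 0.38] Tq [-0.343 -1.62  -0.024] comp mm 7.93 pos [0.5847 0.1627 0.0898]
t 12.83 base bx,y,bz [-27.83   0.77   3.04] th 35.39 yaw -0.1809 F [10.46  0.8   2.48] Tq [-0.273 -1.584 -0.005] 0.0285
[0.28 0.01 0.02] [-0.004  0.007 -0.002]
[0.67 0.01 0.47] [-0.004  0.181 -0.003]
[1.02 0.01 0.79] [-0.004  0.304 -0.003]
[1.32 0.01 0.99] [-0.004  0.408 -0.003]
[1.64 0.01 1.16] [-0.004  0.513 -0.003]
[1.98 0.01 1.29] [-0.003  0.618 -0.004]
```

Emit:
carry_out --slide '[[0.11,0,0.07],[0.22,0,0.15],[0.34,0,0.23],[0.45,0,0.31],[0.56,0,0.39],[0.67,0,0.47],[0.67,0,0.47],[0.67,0,0.47],[0.67,0,0.47]]' --delta_rot '[[0,0.03,0],[0,0.06,0],[0,0.09,0],[0,0.12,0],[0,0.15,0],[0,0.181,0],[0,0.181,0],[0,0.181,0],[0,0.181,0]]' --fingers '[1,1,1,1,1,1,1,1,1]'

```text
t: 13.58
position: [0.5832, 0.1629, 0.0827]
eef_rot: [0.247, 2.695, -0.055]
contact_force: [10.7, -4.6, 6.2]
opening: 0.0281
grasp_force: 59.1
```

```bash
python3 m.py; python3 v.py -30.2 1.5 25 -30.2 1 18 -30.2 1 12 -30.2 1 6 -30.2 1 0
```

```text
mean F tester [11.48 -2.42  6.85] sd [0.38 0.64 0.42] Tq [-0.917 -2.352 -0.19 ] comp mm 8.83 pos [0.5831 0.163  0.0827]
t 13.98 base bx,y,bz [-28.9    0.74   2.16] th 25.04 yaw -0.1818 F [11.8  -3.37  6.18] Tq [-0.93  -2.4   -0.171] 0.0282
[0.15 0.01 0.01] [-0.003  0.001 -0.003]
[0.43 0.01 0.38] [-0.002  0.123 -0.004]
[0.69 0.01 0.63] [-0.002  0.228 -0.004]
[0.98 0.01 0.85] [-0.002  0.332 -0.004]
[1.28 0.01 1.05] [-0.002  0.437 -0.004]
```

Emit:
carry_out --slide '[[0.15,0.01,0.01],[0.22,0.01,0.11],[0.29,0.01,0.2],[0.36,0.01,0.29],[0.43,0.01,0.38],[0.52,0.01,0.47],[0.6,0.01,0.55],[0.69,0.01,0.63],[0.69,0.01,0.63],[0.69,0.01,0.63],[0.69,0.01,0.63]]' --delta_rot '[[0,0,0],[0,0.03,0],[0,0.06,0],[0,0.09,0],[0,0.123,0],[0,0.16,0],[0,0.195,0],[0,0.228,0],[0,0.228,0],[0,0.228,0],[0,0.228,0]]' --fingers '[1,1,1,1,1,1,1,1,1,1,1]'

```text
t: 14.9
position: [0.5805, 0.1642, 0.0735]
eef_rot: [0.265, 2.919, -0.027]
contact_force: [11.9, -4.6, 3.1]
opening: 0.0285
grasp_force: 58.8
```

```bash
python3 m.py; python3 v.py -30.2 1 12 -30.2 1 6 -30.2 1 0; python3 -c "
from h import *
t=shot('top','t5.png'); s=shot('scene','s5.png')
cv2.imwrite('pics/c5.png',np.hstack([cv2.resize(t[130:210,155:235,::-1],(400,400),interpolation=2),cv2.resize(s[150:220,270:340,::-1],(400,400),interpolation=2)]))"
```

```text
mean F tester [12.55 -1.7   2.67] sd [0.47 0.29 0.47] Tq [-0.831 -2.501 -0.029] comp mm 9.65 pos [0.5804 0.1641 0.0735]
t 15.3 base bx,y,bz [-29.49   1.32   0.41] th 12.1 yaw -0.181 F [13.16 -1.52  2.7 ] Tq [-0.825 -2.53  -0.035] 0.0284
[ 0.06 -0.05 -0.07] [ 0.     0.002 -0.003]
[ 0.29 -0.06  0.21] [ 0.     0.106 -0.003]
[ 0.54 -0.06  0.47] [ 0.     0.211 -0.003]
```

View pics/c5.png

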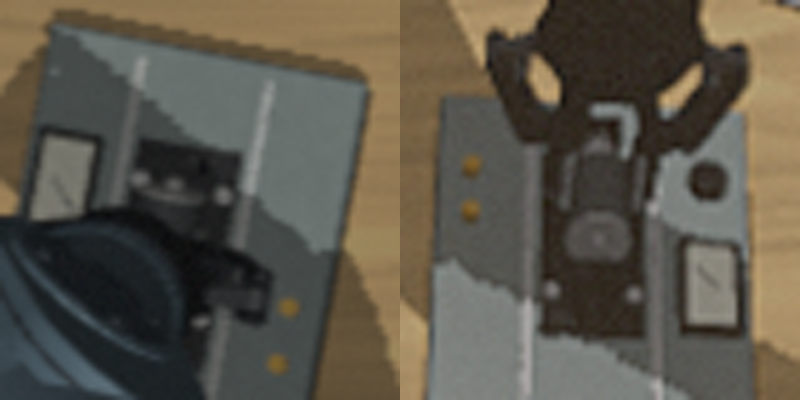

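In the top crop the nose end is at (175,185), just inside the far wall. In the scene crop it is at (600,240). The spring is compressed about 9.7 mm, so I continue the roll.

Emit:
carry_out --slide '[[0.06,-0.03,-0.06],[0.1,-0.04,0.0],[0.17,-0.05,0.08],[0.24,-0.05,0.16],[0.31,-0.06,0.25],[0.38,-0.06,0.33],[0.46,-0.06,0.42],[0.54,-0.06,0.5],[0.54,-0.06,0.5],[0.54,-0.06,0.5],[0.54,-0.06,0.5]]' --delta_rot '[[0,0,0],[0,0.03,0],[0,0.06,0],[0,0.09,0],[0,0.12,0],[0,0.15,0],[0,0.18,0],[0,0.211,0],[0,0.211,0],[0,0.211,0],[0,0.211,0]]' --fingers '[1,1,1,1,1,1,1,1,1,1,1]'

```text
t: 16.32
position: [0.5774, 0.1651, 0.0672]
eef_rot: [0.284, 3.125, 0.003]
contact_force: [13.8, -1.0, 2.2]
opening: 0.0283
grasp_force: 59.2
```

```bash
python3 m.py; python3 v.py -30.2 0 0 -24 0 0
```

```text
mean F tester [12.87  0.79  1.88] sd [0.29 0.35 0.42] Tq [-0.343 -2.908 -0.017] comp mm 9.9 pos [0.5773 0.1651 0.0672]
t 16.72 base bx,y,bz [-29.15   1.65   0.37] th 0.19 yaw -0.181 F [13.04  0.21  2.3 ] Tq [-0.364 -2.867 -0.031] 0.0284
[ 0.11 -0.09  0.05] [ 0.002  0.003 -0.003]
[-0.51 -0.09  0.05] [ 0.002  0.003 -0.003]
```

Emit:
carry_out --slide '[[0,-0.03,0.04],[0,-0.06,0.08],[0,-0.06,0.08],[-0.1,-0.06,0.08],[-0.2,-0.06,0.08],[-0.3,-0.06,0.08],[-0.3,-0.06,0.08],[-0.3,-0.06,0.08]]' --delta_rot '[[0,0.003,0],[0,0.003,0],[0,0.003,0],[0,0.003,0],[0,0.003,0],[0,0.003,0],[0,0.003,0],[0,0.003,0]]' --fingers '[1,1,1,1,1,1,1,1]'

```text
t: 17.38
position: [0.5782, 0.1652, 0.0668]
eef_rot: [-0.282, -3.126, -0.004]
contact_force: [6.6, -0.5, 10.0]
opening: 0.0281
grasp_force: 60.9
```

```bash
python3 m.py; python3 v.py -24.5 0 0
```

```text
mean F tester [6.56 0.58 9.56] sd [0.52 0.42 0.5 ] Tq [-0.111 -1.496 -0.008] comp mm 5.05 pos [0.5782 0.1652 0.0669]
t 17.78 base bx,y,bz [-28.15   1.9    0.13] th -0.15 yaw -0.1798 F [6.86 0.23 9.34] Tq [-0.122 -1.447 -0.047] 0.0284
[-0.37 -0.12  0.  ] [ 0.002 -0.003 -0.002]
```

Emit:
carry_out --slide '[[0,0,-0.04],[0,0,-0.07],[0,0,-0.07],[0,0,-0.07],[0,0,-0.07]]' --delta_rot '[[0,0,0],[0,0,0],[0,0,0],[0,0,0],[0,0,0]]' --fingers '[1,1,1,1,1]'

```text
t: 18.2
position: [0.5782, 0.1652, 0.067]
eef_rot: [-0.282, -3.126, -0.004]
contact_force: [8.5, 0.1, 5.3]
opening: 0.0282
grasp_force: 59.8
```

```bash
python3 m.py; python3 v.py -24.5 0 0
```

```text
mean F tester [7.94 1.98 4.62] sd [0.63 0.48 0.32] Tq [ 0.058 -1.842  0.002] comp mm 6.11 pos [0.5782 0.1652 0.067 ]
t 18.6 base bx,y,bz [-28.21   1.87   0.27] th -0.17 yaw -0.1798 F [8.17 2.29 3.85] Tq [ 0.024 -1.839  0.011] 0.028
[-0.38 -0.12  0.02] [ 0.002 -0.003 -0.002]
```

Emit:
carry_out --slide '[[0,0,-0.03],[0,0,-0.06],[0,0,-0.06],[0,0,-0.06],[0,0,-0.06]]' --delta_rot '[[0,0,0],[0,0,0],[0,0,0],[0,0,0],[0,0,0]]' --fingers '[1,1,1,1,1]'

```text
t: 19.02
position: [0.5783, 0.1651, 0.0672]
eef_rot: [-0.282, -3.126, -0.004]
contact_force: [9.7, 0.5, 1.2]
opening: 0.028
grasp_force: 58.8
```

```bash
python3 m.py; python3 v.py -24.5 0 0
```

```text
mean F tester [9.53 2.49 0.8 ] sd [0.21 0.45 0.51] Tq [ 0.16  -2.212 -0.06 ] comp mm 7.33 pos [0.5783 0.1651 0.0672]
t 19.42 base bx,y,bz [-28.11   1.75   0.43] th -0.17 yaw -0.18 F [9.55 3.12 0.38] Tq [ 0.196 -2.198 -0.079] 0.0281
[-0.37 -0.1   0.03] [ 0.002 -0.003 -0.002]
```

Emit:
carry_out --slide '[[-0.1,0,0],[-0.2,0,0],[-0.3,0,0],[-0.4,0,0],[-0.5,0,0],[-0.5,0,0],[-0.5,0,0],[-0.5,0,0]]' --delta_rot '[[0,0,0],[0,0,0],[0,0,0],[0,0,0],[0,0,0],[0,0,0],[0,0,0],[0,0,0]]' --fingers '[1,1,1,1,1,1,1,1]'

```text
t: 20.08
position: [0.5809, 0.1647, 0.0669]
eef_rot: [-0.28, -3.123, -0.003]
contact_force: [3.8, 1.2, 4.9]
opening: 0.0283
grasp_force: 59.9
```

```bash
python3 m.py; python3 v.py -24.5 0 0
```

```text
mean F tester [4.66 2.33 5.16] sd [0.18 0.49 0.3 ] Tq [ 0.322 -1.04   0.03 ] comp mm 3.58 pos [0.5809 0.1647 0.0669]
t 20.48 base bx,y,bz [-25.28   1.87   0.32] th -0.38 yaw -0.1791 F [4.49 2.84 5.67] Tq [ 0.322 -0.997 -0.026] 0.0281
[-0.09 -0.12  0.01] [ 0.001 -0.007 -0.001]
```

Emit:
carry_out --slide '[[-0.08,0,-0.03],[-0.08,0,-0.03],[-0.08,0,-0.03],[-0.08,0,-0.03],[-0.08,0,-0.03],[-0.08,0,-0.03],[-0.08,0,-0.03],[-0.08,0,-0.03],[-0.08,0,-0.03],[-0.08,0,-0.03]]' --delta_rot '[[0,0,0],[0,0,0],[0,0,0],[0,0,0],[0,0,0],[0,0,0],[0,0,0],[0,0,0],[0,0,0],[0,0,0]]' --fingers '[1,1,0.4,0.3,0.2,0.1,0,-0.2,-0.4,-0.4]'

```text
t: 21.32
position: [0.5789, 0.1624, 0.0656]
eef_rot: [-0.281, -3.116, 0.003]
contact_force: [-0.8, -0.3, -0.8]
opening: 0.0595
grasp_force: 0.0
```

```bash
python3 v.py -24.5 0 0
```

```text
t 21.32 base bx,y,bz [-26.81  -0.6   -0.88] th -0.71 yaw -0.1801 F [-0.75 -0.41 -0.77] Tq [0.038 0.016 0.002] 0.0595
[-0.25  0.14 -0.13] [-0.003 -0.012 -0.002]
```

Emit:
carry_out --slide '[[0,0.2,-0.5],[0,0.2,-1.5],[0,0.2,-3],[0,0.2,-5],[0,0.2,-8],[0,0.2,-11],[0,0.2,-14],[-4,0.2,-16],[-8,0,-16],[-8,-4,-16],[-8,-8,-16],[-8,-12,-16],[-8,-16,-16],[-8,-20,-16],[-8,-20,-16],[-8,-20,-16]]' --delta_rot '[[0,0,0],[0,0,0],[0,0,0],[0,0,0],[0,0,0],[0,0,0],[0,0,0],[0,0,0],[0,0,0],[0,0,0],[0,0,0],[0,0,0],[0,0,0],[0,0,0],[0,0,0],[0,0,0]]' --fingers '[-0.4,-0.4,-0.4,-0.4,-0.4,-0.4,-0.4,-0.4,-0.4,-0.4,-0.4,-0.4,-0.4,-0.4,-0.4,-0.4]'

```text
t: 22.65
position: [0.624, -0.0522, 0.2265]
eef_rot: [-0.291, -3.117, 0.005]
contact_force: [0.3, 0.9, -0.1]
opening: 0.0598
grasp_force: 0.0
```

```bash
python3 w.py; python3 -c "
from h import *
t=shot('top','t6.png'); s=shot('scene','s6.png')
cv2.imwrite('pics/c6.png',np.hstack([cv2.resize(t[130:230,145:245,::-1],(400,400),interpolation=2),cv2.resize(s[155:235,265:345,::-1],(400,400),interpolation=2)]))"
```

```text
22.65 [ 0.624  -0.0522  0.2265] [-0.291 -3.117  0.005] [ 0.34  0.94 -0.08] [ 0.073 -0.029 -0.011] 0.059829201834224695
```

View pics/c6.png

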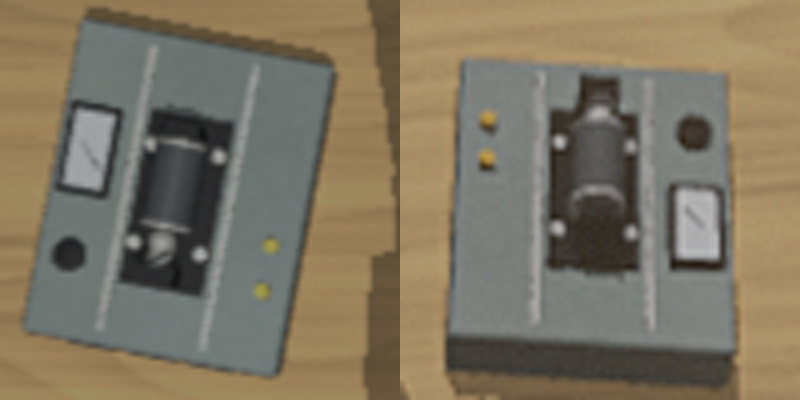

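The cell lies level in the cradle. In the top crop it runs from (182,140) to (165,222), with the spring ball on its base at (160,245). The nose is hidden under the lip and the gripper is clear, so I hand in.

```bash
python3 -c "
from rig import bot
print(bot.close_job())"
```

```text
the job is handed in; nothing more can be done
None
```

The larger cell is loaded in the tester and released: it lies level on the rails with its nose under the lip, the highest spring compression I estimated from the force readings was about 10 mm, and the job is handed in (no verdict was returned).

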